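# Dispose of a used vial through the sprung flap of the waste box

### The job

A used sample vial lies on the loading ledge of the spent-vial waste box. Keep the spring-closed flap held open with one fingertip on its thumb lever while the other fingertip pushes the vial along the ledge and under the flap until it drops into the box, then let go and move away so that the flap shuts. Only push the vial, never pick it up, and leave the vial rack, the solvent bottle and the standing headspace vial where they are.

Things in the scene. Friction and masses are not known exactly. Their poses are not given: they have to be found in the camera images.
- waste_box: White steel spent-vial waste box, fixed to the bench, 180 x 150 x 100 mm (its x, y, z). Origin: centre of its underside; +x runs from the loading ledge to the hinge and lever, z up. The ledge is at the -x end. Hollow under the mouth down to z = 6. Behind the hinge its top is low, z = 72 mm; on it a round vent filter 34 mm wide, 24 high at x 66, y 50.
- ledge (a point): Centre of the level steel loading ledge, on its top face: box x -44, y 0, z 100 mm. The ledge is a trough from box x -85 (lip 5 mm high) to the mouth at x -2, between side rails at y +-29 mm (inner faces), 8 mm high; from x -6 to 34 the rails rise to cheeks 22 mm high beside the flap.
- mouth (a point): Centre of the mouth, a hole level with the ledge: box x 10.5, y 0, z 100 mm; it spans 25 mm in x (-2 to 23) and 56 in y, hidden under the shut flap. A vial whose middle passes box x = -2 mm under the raised flap drops in.
- flap_hinge (a point): Middle of the flap's hinge axis, fixed on the box at x 25, y 0, z 112 mm; the axis runs along the box's y, the barrel (with its spring) is 12 mm thick. Just behind it a riser of the box ends at x 28, z 104 mm; beyond that there is nothing under the lever down to z = 72.
- flap (a joint): Flap angle, rad: 0 shut, stop 1.45. Steel hood in front of the hinge, 31 mm long, 55 wide, level when shut at z 112, its front skirt (outer face box x -6) reaching down to 1 mm over the ledge. Skirt edge over ledge: 16 mm at 0.5, 25 at 0.8, 31 at 1.05 rad; a vial passes from about 0.6. Spring 0.05 N m at 0, 0.10 at 1 rad; snaps shut when let go.
- lever_pad (a point): Middle of the black rubber pad on top of the thumb lever, a plate 44 mm long, 32 wide, 3 thick, rising behind the hinge, one piece with the flap. Shut: lever 35 degrees above level, pad 22 mm behind the hinge axis and 18 above it. Pressed down with 2 to 6 N it raises the flap; level at 0.61 rad, the pad at ledge height at 1.1.
- vial: The used vial: amber glass, paper label, black cap, a plain cylinder 15 mm in diameter, 45 long, 12 to 18 g. Origin at its middle, axis along its own y. It lies across the ledge, axis nearly along the box's y, middle at box z 107.5, its side 4 to 29 mm from the flap's skirt. Pushed, it rolls, and stops soon after.
- vial_rack: White vial rack holding nine capped amber vials, 100 x 70 mm, 57 high, loose on the bench on the box's +y side; origin at the centre of its underside. Leave alone.
- solvent_bottle: Amber solvent bottle, white cap, 60 mm in diameter, 130 high, loose on the bench on the box's -y side; origin at the centre of its underside. Leave alone.
- headspace_vial: Clear glass headspace vial, aluminium cap, 23 mm in diameter, 75 high, standing loose on the bench before the ledge end of the box; origin at the centre of its underside. Leave alone.

How it is judged:
By the outcome, as a careful person would: the job done as asked, in the order asked, and still so for the second after the job is handed in, with the robot touching nothing.
It also fails if it takes over 54 s, if anything falls off the work surface, if the arm or the gripper's body presses on something with over 40 N, if the wrist force passes 120 N, or if a joint passes its speed limit or range.

### The arm

A 6-joint arm with a two-finger parallel gripper is mounted at the origin on the work surface. World frame = base frame: x ahead of the robot, y to its left, z up, the work surface at z = 0. Lengths are in m, angles in rad, forces in N, time in s.
With the tool pointing down it reaches from about 0.25 to 0.775 m from the base axis. Payload 8.9 kg.
Tool frame: the origin (TCP) lies at the very end of the fingers, on their centre line; the grasp point (between the pads) lies 19 mm behind it; z points along the fingers, x is the direction in which the jaws open and shut, and the axes are right-handed (so a half turn about z gives the same grasp; the last joint's range is limited). The gripper opens to 85 mm and grips with 20 to 120 N. Pads are 22 mm wide; open, the fingers measure 114 mm over their backs; the gripper's body (76 mm by 85 mm) begins 54 mm behind the grasp point. The pads swing forward as they close: fully open they stand 13 mm farther back than shut.
Start: joints at [0.968, 0.291, -0.153, 1.127, 0, 1.431], TCP at [0.235, 0.47, 0.231] pointing down, gripper open.
Joint ranges: [-2.52, 2.52], [-0.91, 1.74], [-1.3, 1.37], [-1.96, 2.02], [-1.52, 1.47], [-3.14, 3.14]. Speed limits (rad/s): [2.22, 2.22, 2.79, 3.14, 3.14, 3.14].

### API

Orientations are given as a unit quaternion [x, y, z, w].
In Python, from rig import sensors, eyes, manip gives the robot as it stands.
- The arm moves only by the tool servo_tool, never from a script. Its argument "targets" is a list of rows, each an object of numbers: "dx", "dy", "dz": the shift along the tool's x, y, z in cm; "turn": the turn about the tool's z in degrees; "claw": the opening, from 0 (shut) to 1 (fully open). In form: [{"dx": .., "dy": .., "dz": .., "turn": .., "claw": ..}, ...]. A call has 1 to 12 rows; each row is the pose to reach, as a shift and turn from the pose measured when the call began, along the tool's axes at that moment; what a row does not reach only later rows make up. A row lasts 1/8 s, in which the tool goes at most 62.5 mm and 10.7 degrees, less where a joint would pass 70% of its speed; a pose out of reach is approached as far as the arm can. A call with a gripper value outside its range is refused whole. The fingers move at their own pace and stop on an object; "squeeze" is the grip in N (left out, the last holds). Time passes only in rows, so rows that repeat a pose let the fingers close. It gives the time, the measured TCP pose, the force and the opening at its end, in the units of the state.
- sensors.read_state(): the state, without advancing time (a new reading comes with each control period).
- eyes.grab_frame(name): name is "side" or "top"; returns a dict with "img" (400x640x3 uint8, red, green, blue), "depth" (400x640 float32, m along the optical axis (not along the pixel's ray), 0 where there is no reading), "K" (3x3 intrinsics, pixels), "world_from_camera" (4x4, takes a point from camera to world coordinates). Camera axes: x right, y up, looking along -z (the intrinsics and any distortion apply to the point x, -y, -z); pixel columns grow to the right and rows downward; lengths in m; the calibration is good to about 2 mm. A picture is of the moment at which its call begins.
- manip.hand_in(): hands the job in, once; it reports no verdict.
The state is a dict: "time_s": time; "joints": joint angles; "dq": joint speeds; "effort": joint torques, N m; "tool_pos": TCP position; "eef_rot": TCP orientation; "contact_force": force on the tool from outside, world axes, zero at the start; "wrist_torque": the same for the moment, N m; "finger_gap": finger opening in m.
Only numpy, scipy, OpenCV 4.12 (cv2) and the standard library are available. Lean on these libraries where they do the work, as an engineer would, in place of code of your own. Each camera call takes 0.05 s, during which the arm holds its last target.

## Working session

There is one attempt and no reset: what is moved stays moved. The work goes in short steps, Python scripts to look and compute and a tool call to move; the robot and the scene stay as the last step left them, time stands still between calls to the robot, and variables do not carry over. Pictures are saved under pics/ and viewed, and the job is handed in when it is done.

Besides the shell and the picture viewer there is one more tool, called after ">>>" by a JSON object that holds its "name" and its "arguments", one argument or row to a line. servo_tool: Moves the arm, as the interface text tells. Its arguments: {"type":"object","properties":{"targets":{"type":"array"},"squeeze":{"type":"number"}},"required":["targets"]}

```bash
ls; mkdir -p pics; python3 - <<'E'
from rig import sensors, eyes
import cv2,numpy as np
print(sensors.read_state())
for n in ("top","side"):
    f=eyes.grab_frame(n)
    cv2.imwrite(f"pics/{n}0.png",f["img"][:,:,::-1])
    np.savez(f"{n}0.npz",**f)
    print(n,f["K"],f["world_from_camera"])
E
```

```text
pics
{'time_s': 0.0, 'joints': array([ 9.67693083e-01,  2.91272741e-01, -1.54138150e-01,  1.12672894e+00,
        2.96488703e-05,  1.43147785e+00]), 'dq': array([-0.00055736,  0.00085873, -0.00044649, -0.00092748,  0.00143201,
        0.00166623]), 'effort': array([-2.79033935e-05, -5.37143970e+01,  3.31375158e+01,  1.57232175e-02,
       -2.53894423e-04,  2.29587442e-06]), 'tool_pos': array([0.2345867 , 0.46916419, 0.23073183]), 'eef_rot': array([ 8.50686675e-01,  5.25672646e-01, -6.20917070e-04,  2.56772990e-04]), 'contact_force': array([ 0.57502767,  0.46233904, -1.00251424]), 'wrist_torque': array([ 0.02471981,  0.03350403, -0.02727445]), 'finger_gap': 0.08528725456232303}
top [[378.13791647   0.         322.54368579]
 [  0.         378.13791647 197.5885207 ]
 [  0.           0.           1.        ]] [[-0.01660211  0.99098939 -0.13290748  0.4791816 ]
 [-0.9990671  -0.02174166 -0.03731266  0.05298868]
 [-0.03986608  0.13216402  0.99042585  0.88468767]
 [ 0.          0.          0.          1.        ]]
side [[461.58422564   0.         320.02064259]
 [  0.         461.58422564 189.49402124]
 [  0.           0.           1.        ]] [[ 0.99177984  0.05461241 -0.11571616  0.47575081]
 [-0.12595755  0.57589452 -0.80776246 -0.58000954]
 [ 0.02252644  0.81569785  0.57803942  0.55950197]
 [ 0.          0.          0.          1.        ]]
```

View pics/top0.png

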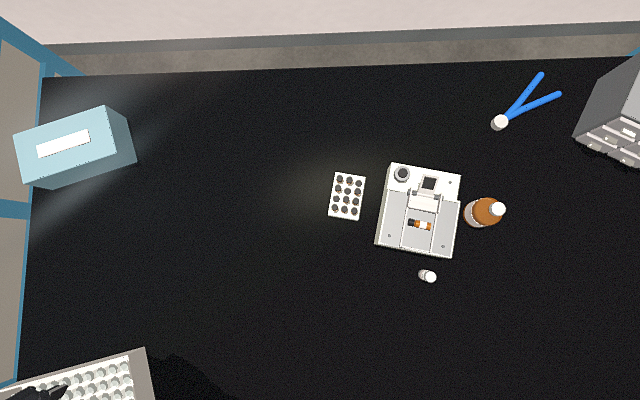

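View pics/side0.png

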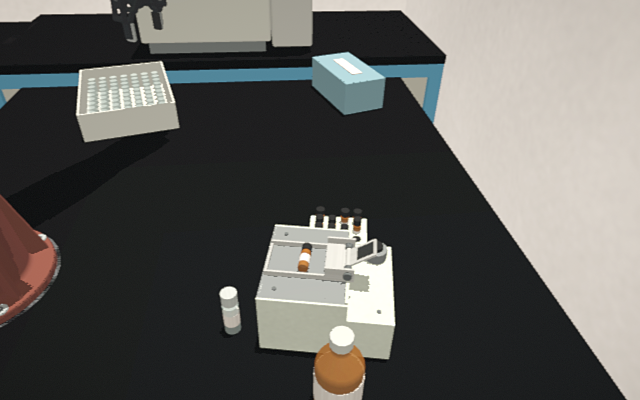

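The top view shows the box at about (420,210), ledge toward the robot, vial at (420,225), headspace vial (428,276), bottle (485,212) and rack (347,196). In the side view the lever is at about (370,250). Next I'll enlarge both.

```bash
python3 - <<'E'
import cv2,numpy as np
t=np.load("top0.npz")["img"][150:290,320:515]
cv2.imwrite("pics/topc.png",cv2.resize(t,None,fx=4,fy=4,interpolation=cv2.INTER_CUBIC)[:,:,::-1])
t=np.load("side0.npz")["img"][200:360,215:405]
cv2.imwrite("pics/sidec.png",cv2.resize(t,None,fx=3.7,fy=3.7,interpolation=cv2.INTER_CUBIC)[:,:,::-1])
E
```

```text
(no output)
```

View pics/topc.png

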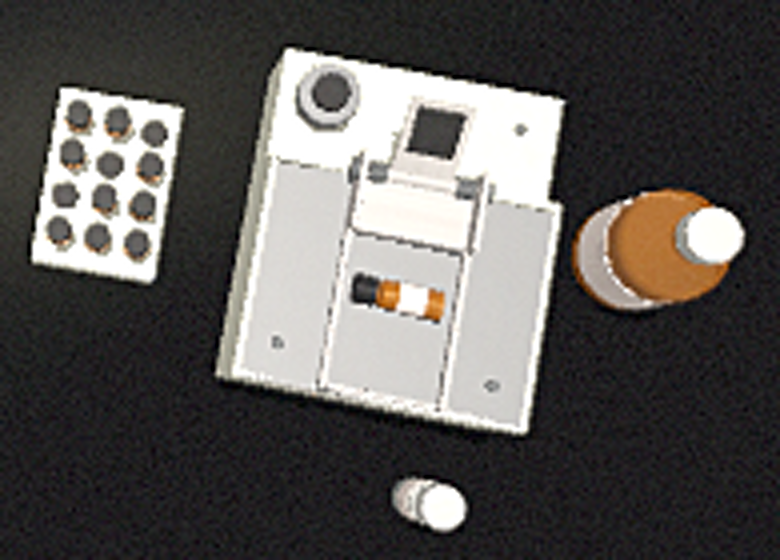

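View pics/sidec.png

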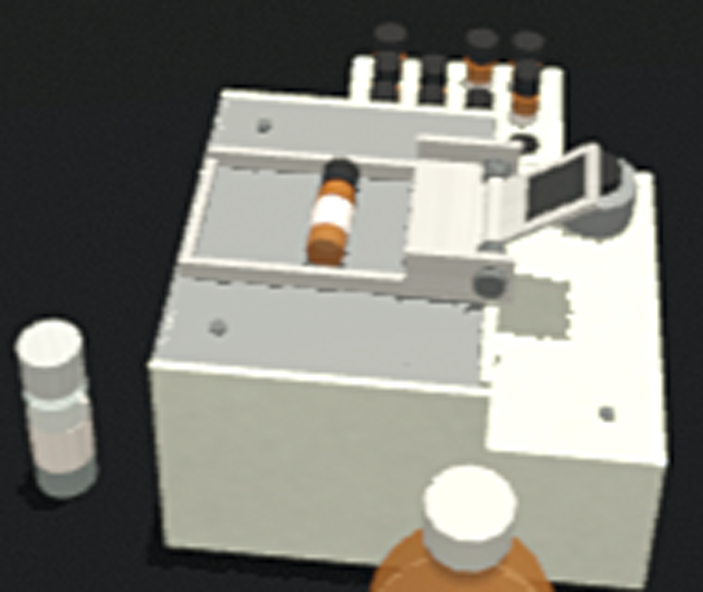

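```bash
cat > h.py <<'E'
import numpy as np, cv2
from scipy.optimize import least_squares
from scipy.spatial.transform import Rotation as R
def proj(f,P):
    T=np.linalg.inv(f["world_from_camera"]); p=np.atleast_2d(P)@T[:3,:3].T+T[:3,3]
    K=f["K"]; return np.c_[K[0,0]*p[:,0]/-p[:,2]+K[0,2], K[1,1]*p[:,1]/p[:,2]+K[1,2]]
def ray_z(f,uv,z):
    K=f["K"];u,v=uv;d=np.array([(u-K[0,2])/K[0,0],-(v-K[1,2])/K[1,1],-1.])
    M=f["world_from_camera"];d=M[:3,:3]@d;o=M[:3,3];return o+d*(z-o[2])/d[2]
def b2w(b,P):
    P=np.atleast_2d(P)/1000.;c,s=np.cos(b[2]),np.sin(b[2])
    return np.c_[b[0]+c*P[:,0]-s*P[:,1],b[1]+s*P[:,0]+c*P[:,1],P[:,2]]
def w2b(b,P):
    P=np.atleast_2d(P);c,s=np.cos(b[2]),np.sin(b[2]);d=P[:,:2]-b[:2]
    return 1000*np.c_[c*d[:,0]+s*d[:,1],-s*d[:,0]+c*d[:,1],P[:,2]]
E
python3 - <<'E'
from h import *
t=np.load("top0.npz");s=np.load("side0.npz")
TP=[((-90,-75,100),(527,431)),((-90,75,100),(233,377)),((90,-75,72),(564,98)),((90,75,72),(287,48)),((28,-75,100),(561,203))]
SP=[((-90,-75,100),(150,363)),((-90,75,100),(222,92)),((90,-75,72),(665,463)),((90,75,72),(653,172)),((-90,-75,0),(163,545))]
A=np.array([a for a,_ in TP]);a=np.array([p for _,p in TP])/4+[320,150]
B=np.array([a for a,_ in SP]);c=np.array([p for _,p in SP])/3.7+[215,200]
def res(b,w=(1,1)): return np.r_[w[0]*(proj(t,b2w(b,A))-a).ravel(),w[1]*(proj(s,b2w(b,B))-c).ravel()]
for w in((1,1),(1,0),(0,1)):
    r=least_squares(res,[0.5,-.1,-.1],args=(w,));print(w,r.x); 
    if w==(1,1): print(r.fun.reshape(-1,2).round(1)); b=r.x; np.save("b.npy",b)
# overlay check points
pts={"ledge lip":(-85,0,105),"skirt":(-6,0,112),"hinge":(25,0,112),"pad":(47,0,130),"vent":(66,50,96)}
for k,p in pts.items(): print(k,b2w(b,p)[0].round(4),((proj(t,b2w(b,p))-[320,150])*4).round(),((proj(s,b2w(b,p))-[215,200])*3.7).round())
# vial ends in top crop at axis height 107.5
for uv in((352,287),(445,303),(398,296)):
    print("vial",w2b(b,ray_z(t,np.array(uv)/4+[320,150],.1075)).round(1))
for uv in((341,168),(326,255)):
    print("vialS",w2b(b,ray_z(s,np.array(uv)/3.7+[215,200],.1075)).round(1))
for n,uv,z in(("hs",(443,505),.075),("bottle",(711,236),.13)): 
    p=ray_z(t,np.array(uv)/4+[320,150],z);print(n,p,w2b(b,p))
E
```

```text
(1, 1) [ 0.55898349 -0.11962599 -0.21681818]
[[-1.8  0.5]
 [-1.5 -0.8]
 [-1.7  0.6]
 [-1.4  0.1]
 [-1.3  0.7]
 [ 0.4  2.1]
 [ 0.6  0.7]
 [-0.1  1.6]
 [-0.9  1.6]
 [ 1.   1. ]]
(1, 0) [ 0.55926506 -0.12279546 -0.20973234]
(0, 1) [ 0.55898755 -0.11726791 -0.21771553]
ledge lip [ 0.476  -0.1013  0.105 ] [[376. 393.]] [[204. 211.]]
skirt [ 0.5531 -0.1183  0.112 ] [[405. 240.]] [[411. 214.]]
hinge [ 0.5834 -0.125   0.112 ] [[415. 181.]] [[494. 221.]]
pad [ 0.6049 -0.1297  0.13  ] [[431. 133.]] [[557. 190.]]
vent [ 0.6342 -0.085   0.096 ] [[327.  91.]] [[599. 171.]]
vial [[-34.5  21.4 107.5]]
vial [[-33.3 -25.9 107.5]]
vial [[-34.4  -2.1 107.5]]
vialS [[-35.6  27.3 107.5]]
vialS [[-35.7 -20.3 107.5]]
hs [ 0.41783153 -0.13898817  0.075     ] [[-133.68189032  -49.27393663   75.        ]]
bottle [ 0.55019498 -0.26362743  0.13      ] [[  22.39533956 -142.52053149  130.        ]]
```

```bash
cat >> h.py <<'E'
BOX=np.array([0.559,-0.120,-0.214])
def plan(bx,by,z,yaw_off=0,b=None):
    from rig import sensors
    b=BOX if b is None else b
    s=sensors.read_state();M=R.from_quat(s["eef_rot"]).as_matrix()
    tgt=b2w(b,(bx,by,0))[0];tgt[2]=z
    d=M.T@(tgt-s["tool_pos"])*100
    a=np.arctan2(M[1,0],M[0,0]);turn=np.degrees(a-(b[2]+yaw_off))
    print("t",round(s["time_s"],2),"tcp box",w2b(b,s["tool_pos"])[0].round(1),"gap",round(s["finger_gap"]*1000,1),"F",s["contact_force"].round(1))
    print("dx dy dz cm",d.round(2),"turn",(turn+180)%360-180,"tilt",M[:,2].round(4))
def snap(n,name,crop=None,f=1):
    from rig import eyes
    fr=eyes.grab_frame(n);np.savez(name+".npz",**fr);im=fr["img"]
    if crop: im=im[crop[1]:crop[3],crop[0]:crop[2]]
    cv2.imwrite(f"pics/{name}.png",cv2.resize(im,None,fx=f,fy=f,interpolation=cv2.INTER_CUBIC)[:,:,::-1])
    return fr
E
python3 -c "
from h import *
plan(-5,0,.20)"
```

```text
t 0.1 tcp box [-442.1  506.9  230.8] gap 85.4 F [ 1.5  0.7 -0.9]
dx dy dz cm [-38.31  54.88   3.12] turn 75.68673465451542 tilt [-6.e-04 -9.e-04 -1.e+00]
```

>>> {"name": "servo_tool", "arguments": {
  "targets": [
    {"dx":-2,"dy":2.5,"dz":0,"turn":4,"claw":1},
    {"dx":-5,"dy":7,"dz":0,"turn":10,"claw":1},
    {"dx":-9,"dy":12.5,"dz":0,"turn":18,"claw":1},
    {"dx":-13,"dy":18,"dz":0,"turn":26,"claw":1},
    {"dx":-17,"dy":24,"dz":0,"turn":34,"claw":1},
    {"dx":-21,"dy":30,"dz":0,"turn":42,"claw":1},
    {"dx":-25,"dy":36,"dz":0,"turn":50,"claw":1},
    {"dx":-29,"dy":42,"dz":0,"turn":58,"claw":1},
    {"dx":-33,"dy":47,"dz":0,"turn":66,"claw":1},
    {"dx":-36,"dy":51.5,"dz":0.5,"turn":72,"claw":1},
    {"dx":-38,"dy":54.5,"dz":1.5,"turn":75.7,"claw":1},
    {"dx":-38.3,"dy":54.9,"dz":2.5,"turn":75.7,"claw":1}
  ]
}}

```text
time_s: 1.6
tool_pos: [0.5553, -0.122, 0.2053]
eef_rot: [0.994, -0.109, -0.0, 0.001]
contact_force: [-0.3, 0.3, -0.9]
finger_gap: 0.0858
```

```bash
python3 -c "
from h import *
plan(-5,0,.20)
snap('side','side1',(200,130,420,340),3.5)
snap('top','top1',(340,130,520,280),4)"
```

```text
t 1.6 tcp box [ -3.2  -2.7 205.3] gap 85.8 F [-0.3  0.3 -0.9]
dx dy dz cm [-0.19 -0.27  0.53] turn -0.201962429687768 tilt [-5.0e-04 -1.4e-03 -1.0e+00]
```

View pics/side1.png

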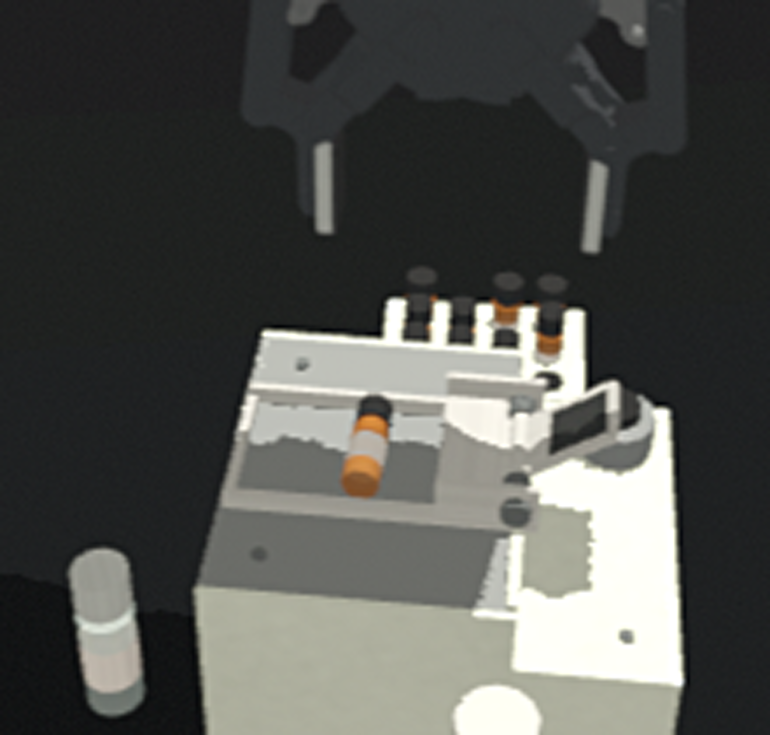

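View pics/top1.png

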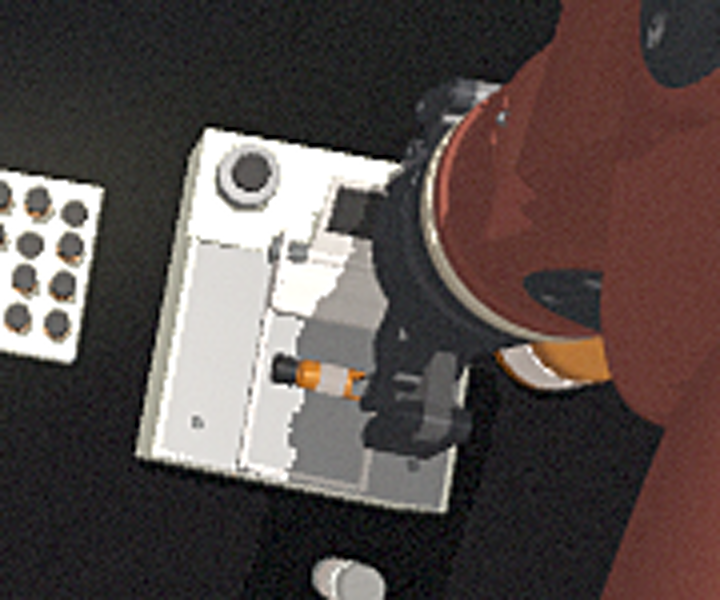

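```bash
python3 -c "
from h import *
s=np.load('side1.npz')
for z in (205,211,218):
  for x in (-43,43,-50,50):
    for y in (-11,):
      p=b2w(BOX,(-3.2+x,-2.7+y,z)); print(z,x,((proj(s,p)-[200,130])*3.5).round(1))
D=s['depth']
for (u,v) in ((325,220),(594,240),(325,180),(594,200)):
  uu,vv=int(200+u/3.5),int(130+v/3.5)
  d=D[vv,uu];K=s['K'];M=s['world_from_camera']
  c=np.array([(uu+.5-K[0,2])/K[0,0]*d,-(vv+.5-K[1,2])/K[1,1]*d,-d,1]);print(w2b(BOX,(M@c)[:3]).round(1))
"
```

```text
205 -43 [[334.6 276.4]]
205 43 [[575.4 293.8]]
205 -50 [[315.2 275. ]]
205 50 [[595.2 295.2]]
211 -43 [[334.4 263.1]]
211 43 [[576.8 280.4]]
211 -50 [[314.9 261.7]]
211 50 [[596.7 281.8]]
218 -43 [[334.3 247.3]]
218 43 [[578.4 264.6]]
218 -50 [[314.6 245.9]]
218 50 [[598.4 266. ]]
[[-50.  -12.3 229.1]]
[[ 44.2 -11.2 227.3]]
[[-50.  -11.3 244.7]]
[[ 42.8 -11.9 244.1]]
```

The gripper is centred over the box. In the side crop the tips are at B (325,233) and A (593,252), about 15 mm above the TCP height. I'll adjust and descend to just above the lever.

>>> {"name": "servo_tool", "arguments": {
  "targets": [
    {"dx":-0.1,"dy":-0.2,"dz":2,"turn":0,"claw":1},
    {"dx":-0.2,"dy":-0.32,"dz":5,"turn":-0.2,"claw":1},
    {"dx":-0.2,"dy":-0.32,"dz":7,"turn":-0.2,"claw":1},
    {"dx":-0.2,"dy":-0.32,"dz":7.3,"turn":-0.2,"claw":1},
    {"dx":-0.2,"dy":-0.32,"dz":7.3,"turn":-0.2,"claw":1}
  ]
}}

```text
time_s: 2.33
tool_pos: [0.5523, -0.1159, 0.1317]
eef_rot: [0.994, -0.105, -0.002, 0.0]
contact_force: [-0.1, -1.0, 0.8]
finger_gap: 0.0856
```

```bash
python3 -c "
from h import *
plan(-5,0.5,.09)
snap('side','side2',(230,170,410,320),4.4)"
```

```text
t 2.33 tcp box [ -7.5   2.6 131.7] gap 85.6 F [-0.1 -1.   0.8]
dx dy dz cm [0.26 0.21 4.17] turn 0.16291076936519744 tilt [-0.0033  0.     -1.    ]
```

View pics/side2.png

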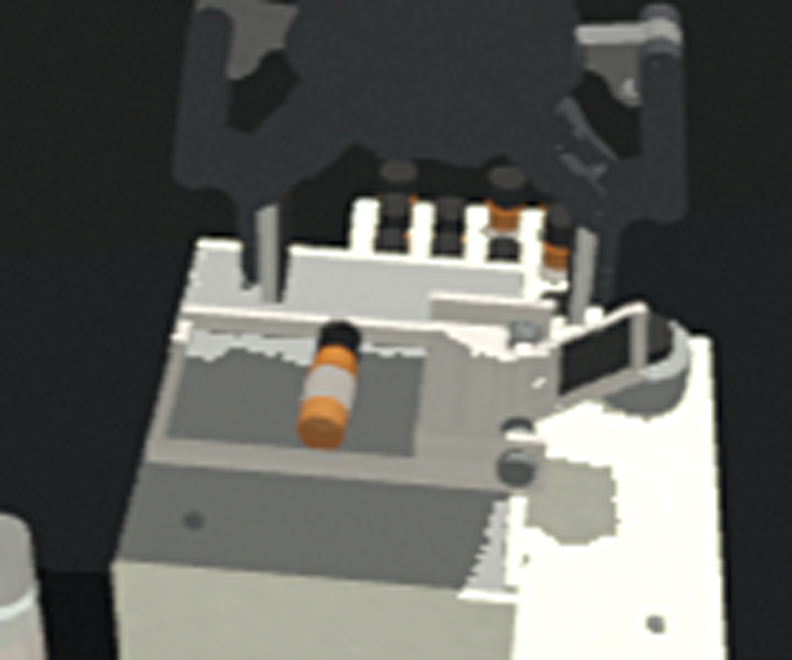

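```bash
python3 -c "
from h import *
plan(-6,0.5,.105)
from rig import sensors
s=sensors.read_state();print(s['dq'].round(3))
f=np.load('side2.npz')
for x in(-43,43):
  for z in (145,148,151):
    print(x,z,((proj(f,b2w(BOX,(-7.5+x,2.6-11,z)))-[230,170])*4.4).round(1))
print(((proj(f,b2w(BOX,[(-90,-75,100),(90,-75,72),(-90,75,100),(28,-75,100)]))-[230,170])*4.4).round(1))
"
```

```text
t 2.38 tcp box [ -7.    2.4 132. ] gap 85.2 F [-0.   0.4  1. ]
dx dy dz cm [0.11 0.18 2.7 ] turn 0.14483351553442958 tilt [-2.5e-03 -3.0e-04 -1.0e+00]
[-0.006 -0.002  0.008 -0.002 -0.001 -0.001]
-43 145 [[278.4 316.2]]
-43 148 [[278.3 308.8]]
-43 151 [[278.2 301.3]]
43 145 [[561.7 337.8]]
43 148 [[562.4 330.3]]
43 151 [[563.1 322.9]]
[[114.6 574.5]
 [725.3 689.8]
 [200.2 245.5]
 [519.8 608.5]]
```

>>> {"name": "servo_tool", "arguments": {
  "targets": [
    {"dx":0.15,"dy":0.15,"dz":0.8,"turn":0,"claw":1},
    {"dx":0.15,"dy":0.15,"dz":1.6,"turn":0,"claw":1},
    {"dx":0.15,"dy":0.15,"dz":2.2,"turn":0,"claw":1},
    {"dx":0.15,"dy":0.15,"dz":2.7,"turn":0,"claw":1},
    {"dx":0.15,"dy":0.15,"dz":3.0,"turn":0,"claw":1},
    {"dx":0.15,"dy":0.15,"dz":3.0,"turn":0,"claw":1}
  ]
}}

```text
time_s: 3.12
tool_pos: [0.5542, -0.1182, 0.1022]
eef_rot: [0.994, -0.106, -0.001, 0.0]
contact_force: [2.4, -0.6, 3.5]
finger_gap: 0.0852
```

```bash
python3 -c "
from h import *
snap('side','side3',(230,170,410,320),4.4)
plan(-6,0.5,.09)"
```

```text
t 3.17 tcp box [ -5.1   0.7 102.3] gap 85.2 F [ 1.8 -1.3  5.2]
dx dy dz cm [-0.08  0.02  1.23] turn 0.14179548894432514 tilt [-1.7e-03 -6.0e-04 -1.0e+00]
```

View pics/side3.png

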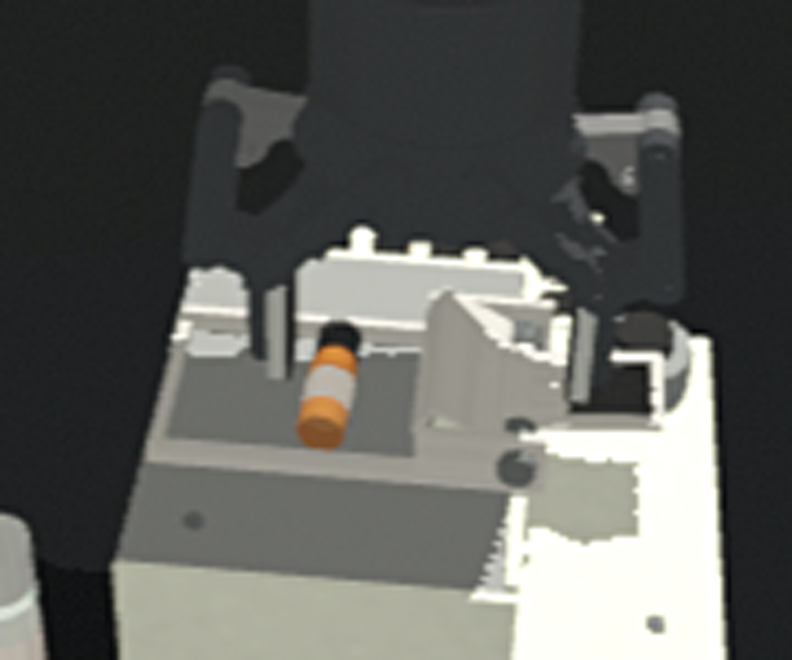

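>>> {"name": "servo_tool", "arguments": {
  "targets": [
    {"dx":-0.05,"dy":0,"dz":0.5,"turn":0,"claw":1},
    {"dx":-0.05,"dy":0,"dz":1.0,"turn":0,"claw":1},
    {"dx":-0.05,"dy":0,"dz":1.3,"turn":0,"claw":1},
    {"dx":-0.05,"dy":0,"dz":1.3,"turn":0,"claw":1}
  ]
}}

```text
time_s: 3.68
tool_pos: [0.5541, -0.1182, 0.0897]
eef_rot: [0.994, -0.106, -0.0, 0.0]
contact_force: [1.3, 0.6, 7.9]
finger_gap: 0.0853
```

```bash
python3 -c "
from h import *
snap('side','side4',(230,170,410,320),4.4)
plan(-6,0.5,.09)"
```

```text
t 3.73 tcp box [-5.1  0.7 89.8] gap 85.5 F [ 1.4 -1.2  7.4]
dx dy dz cm [-0.09  0.02 -0.02] turn 0.14343560846810988 tilt [-6.e-04 -9.e-04 -1.e+00]
```

View pics/side4.png

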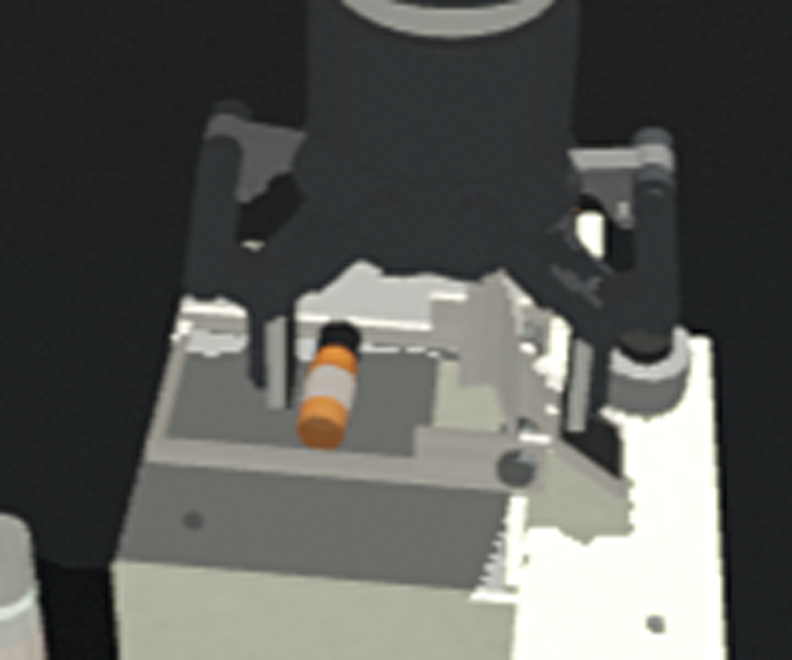

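The flap is open at about 1.1 rad with A on the lever (580,430). B (280,405) is behind the vial, clear of it by a few mm. Next I'll slide forward.

>>> {"name": "servo_tool", "arguments": {
  "targets": [
    {"dx":0.2,"dy":0,"dz":0,"turn":0,"claw":1},
    {"dx":0.4,"dy":0,"dz":0,"turn":0,"claw":1},
    {"dx":0.6,"dy":0,"dz":0,"turn":0,"claw":1},
    {"dx":0.8,"dy":0,"dz":0,"turn":0,"claw":1},
    {"dx":1.0,"dy":0,"dz":0,"turn":0,"claw":1},
    {"dx":1.1,"dy":0,"dz":0,"turn":0,"claw":1}
  ]
}}

```text
time_s: 4.47
tool_pos: [0.5646, -0.1204, 0.0898]
eef_rot: [0.994, -0.106, -0.001, 0.0]
contact_force: [-0.5, 0.2, 4.5]
finger_gap: 0.0854
```

```bash
python3 -c "
from h import *
snap('side','side5',(230,170,410,320),4.4)
plan(-6,0.5,.09)"
```

```text
t 4.53 tcp box [ 5.7  0.8 89.7] gap 85.4 F [-0.9  0.6  4.7]
dx dy dz cm [-1.17  0.03 -0.02] turn 0.14343210695801645 tilt [-1.e-03 -7.e-04 -1.e+00]
```

View pics/side5.png

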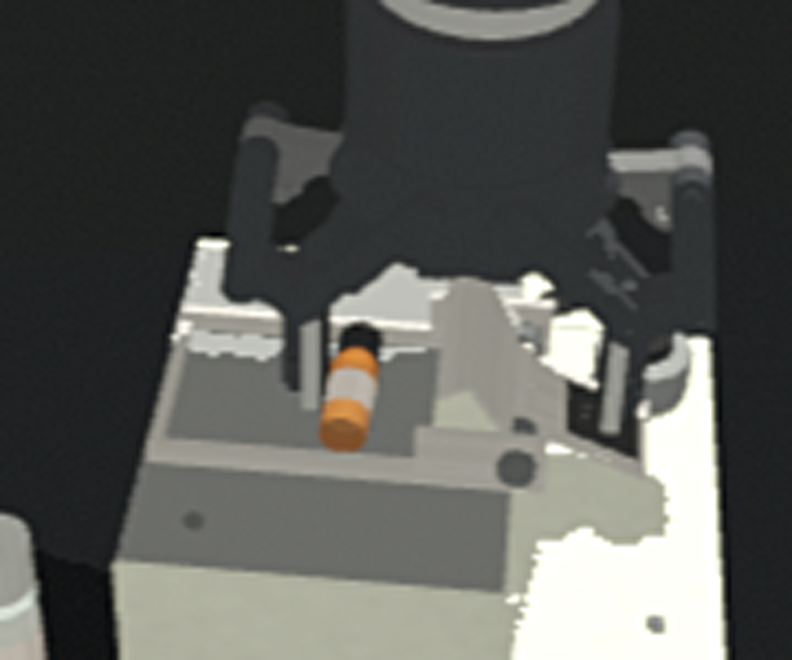

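A is on the pad (612,430) and B is in contact with the vial, which has rolled forward about 7 mm. Now I'll close partway, shifting and raising the tool to keep A in place.

>>> {"name": "servo_tool", "arguments": {
  "targets": [
    {"dx":0.12,"dy":0,"dz":-0.08,"turn":0,"claw":0.97},
    {"dx":0.25,"dy":0,"dz":-0.17,"turn":0,"claw":0.94},
    {"dx":0.37,"dy":0,"dz":-0.25,"turn":0,"claw":0.91},
    {"dx":0.5,"dy":0,"dz":-0.34,"turn":0,"claw":0.88},
    {"dx":0.62,"dy":0,"dz":-0.42,"turn":0,"claw":0.85},
    {"dx":0.7,"dy":0,"dz":-0.5,"turn":0,"claw":0.83},
    {"dx":0.7,"dy":0,"dz":-0.5,"turn":0,"claw":0.83}
  ]
}}

```text
time_s: 5.4
tool_pos: [0.5716, -0.1219, 0.0948]
eef_rot: [0.994, -0.106, -0.0, 0.0]
contact_force: [1.5, 0.1, 3.4]
finger_gap: 0.0709
```

```bash
python3 -c "
from h import *
f=snap('side','side6',(230,170,410,320),4.4)
plan(-6,0.5,.09)
for x in(-35.5,35.5):
  for z in (102,105,108):
    print(x,z,((proj(f,b2w(BOX,(12.7+x,.8-11,z)))-[230,170])*4.4+[0,-7]).round(1))
"
```

```text
t 5.45 tcp box [12.7  0.8 94.7] gap 71.2 F [0.6 0.1 3.7]
dx dy dz cm [-1.87  0.02  0.48] turn 0.14371338541701562 tilt [-1.e-03 -8.e-04 -1.e+00]
-35.5 102 [[366.6 422.2]]
-35.5 105 [[366.7 415.4]]
-35.5 108 [[366.8 408.4]]
35.5 102 [[592.7 440.1]]
35.5 105 [[593.5 433.3]]
35.5 108 [[594.2 426.4]]
```

View pics/side6.png

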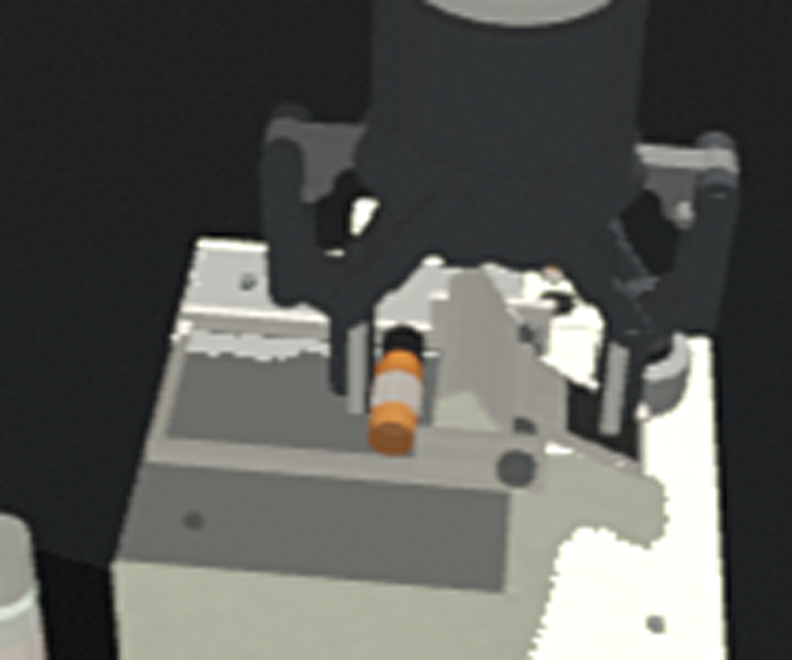

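Holding well: A is on the pad, the B tip is at about z 106 (355,412) and the vial is at (395,400), close to the mouth. I'll continue.

>>> {"name": "servo_tool", "arguments": {
  "targets": [
    {"dx":0.12,"dy":0,"dz":-0.05,"turn":0,"claw":0.8},
    {"dx":0.25,"dy":0,"dz":-0.1,"turn":0,"claw":0.77},
    {"dx":0.37,"dy":0,"dz":-0.16,"turn":0,"claw":0.74},
    {"dx":0.5,"dy":0,"dz":-0.22,"turn":0,"claw":0.71},
    {"dx":0.62,"dy":0,"dz":-0.28,"turn":0,"claw":0.68},
    {"dx":0.75,"dy":0,"dz":-0.33,"turn":0,"claw":0.65},
    {"dx":0.78,"dy":0,"dz":-0.35,"turn":0,"claw":0.64},
    {"dx":0.78,"dy":0,"dz":-0.35,"turn":0,"claw":0.64}
  ]
}}

```text
time_s: 6.45
tool_pos: [0.5792, -0.1235, 0.0982]
eef_rot: [0.994, -0.106, -0.001, 0.0]
contact_force: [0.3, 0.2, 4.8]
finger_gap: 0.0545
```

```bash
python3 -c "
from h import *
f=snap('side','side7',(230,170,410,320),4.4)
plan(-6,0.5,.09)
"
```

```text
t 6.5 tcp box [20.5  0.8 98.2] gap 54.4 F [-0.2 -0.4  3. ]
dx dy dz cm [-2.65  0.02  0.82] turn 0.14439239149655236 tilt [-1.1e-03 -8.0e-04 -1.0e+00]
```

View pics/side7.png

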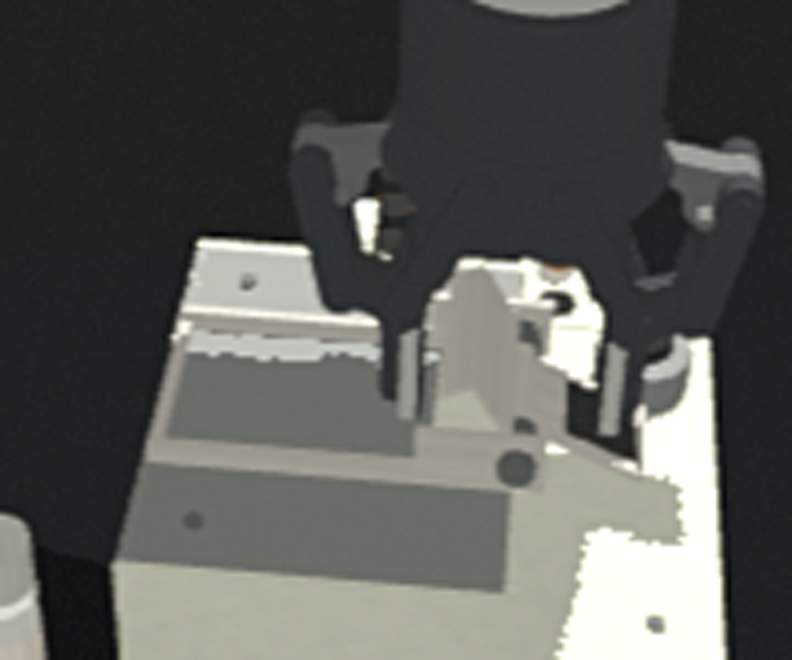

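The vial is no longer visible on the ledge. I'll zoom in and check before releasing.

```bash
python3 -c "
from h import *
for n in('side6','side7'):
  f=np.load(n+'.npz');im=f['img'][225:285,300:375]
  cv2.imwrite('pics/z%s.png'%n,cv2.resize(im,None,fx=9,fy=9,interpolation=cv2.INTER_CUBIC)[:,:,::-1])
  hsv=cv2.cvtColor(np.ascontiguousarray(f['img'][230:280,290:360]),cv2.COLOR_RGB2HSV)
  print(n,'orange px',((hsv[...,0]<20)&(hsv[...,1]>140)&(hsv[...,2]>80)).sum())
"
```

```text
side6 orange px 140
side7 orange px 0
```

View pics/zside7.png

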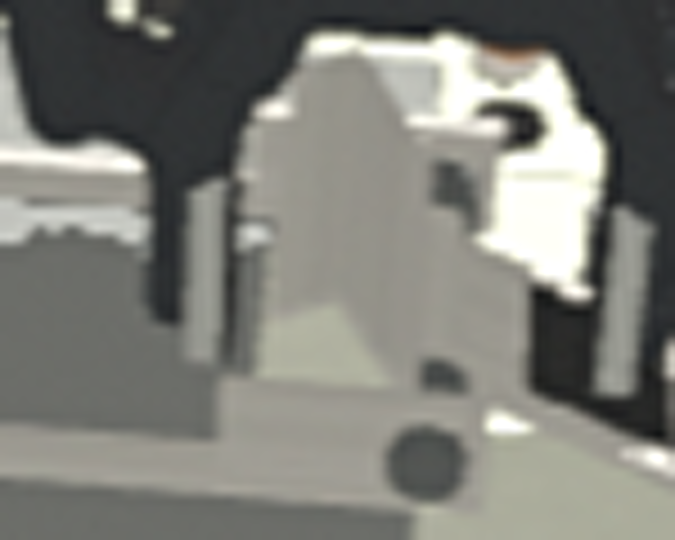

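No vial remains between the finger and the flap, and the orange pixel count is 0. I'll back B off by opening slightly, then lift away so the flap shuts.

>>> {"name": "servo_tool", "arguments": {
  "targets": [
    {"dx":0,"dy":0,"dz":0,"turn":0,"claw":0.7},
    {"dx":-0.2,"dy":0,"dz":0,"turn":0,"claw":0.76},
    {"dx":-0.4,"dy":0,"dz":0,"turn":0,"claw":0.8},
    {"dx":-0.4,"dy":0,"dz":-0.5,"turn":0,"claw":0.8},
    {"dx":-0.4,"dy":0,"dz":-1.5,"turn":0,"claw":0.8},
    {"dx":-0.4,"dy":0,"dz":-3,"turn":0,"claw":0.8},
    {"dx":-0.4,"dy":0,"dz":-5,"turn":0,"claw":0.8},
    {"dx":-0.4,"dy":0,"dz":-8,"turn":0,"claw":0.8},
    {"dx":-2,"dy":0,"dz":-12,"turn":0,"claw":0.8},
    {"dx":-6,"dy":0,"dz":-16,"turn":0,"claw":0.8},
    {"dx":-10,"dy":0,"dz":-19,"turn":0,"claw":0.8},
    {"dx":-14,"dy":0,"dz":-20,"turn":0,"claw":0.8}
  ]
}}

```text
time_s: 8.0
tool_pos: [0.4417, -0.0938, 0.3008]
eef_rot: [0.994, -0.105, 0.001, 0.001]
contact_force: [0.3, 0.0, -0.2]
finger_gap: 0.0685
```

>>> {"name": "servo_tool", "arguments": {
  "targets": [
    {"dx":-4,"dy":-3,"dz":0,"turn":0,"claw":0.8},
    {"dx":-7,"dy":-6,"dz":0,"turn":0,"claw":0.8},
    {"dx":-10,"dy":-10,"dz":0,"turn":0,"claw":0.8},
    {"dx":-10,"dy":-14,"dz":0,"turn":0,"claw":0.8},
    {"dx":-10,"dy":-18,"dz":0,"turn":0,"claw":0.8},
    {"dx":-10,"dy":-18,"dz":0,"turn":0,"claw":0.8},
    {"dx":-10,"dy":-18,"dz":0,"turn":0,"claw":0.8}
  ]
}}

```text
time_s: 8.88
tool_pos: [0.3813, 0.1029, 0.3007]
eef_rot: [0.994, -0.105, 0.001, 0.001]
contact_force: [-0.3, -0.4, -0.3]
finger_gap: 0.0682
```

```bash
python3 -c "
from h import *
snap('side','side8',(200,170,420,390),2.7)
snap('top','top8',(320,130,520,290),4)
plan(-6,0.5,.09)
"
```

```text
t 8.97 tcp box [-220.7  179.7  300.6] gap 68.4 F [-0.6  1.2  1. ]
dx dy dz cm [21.4  17.92 21.13] turn 0.0963576610543555 tilt [ 0.0015 -0.0021 -1.    ]
```

View pics/side8.png

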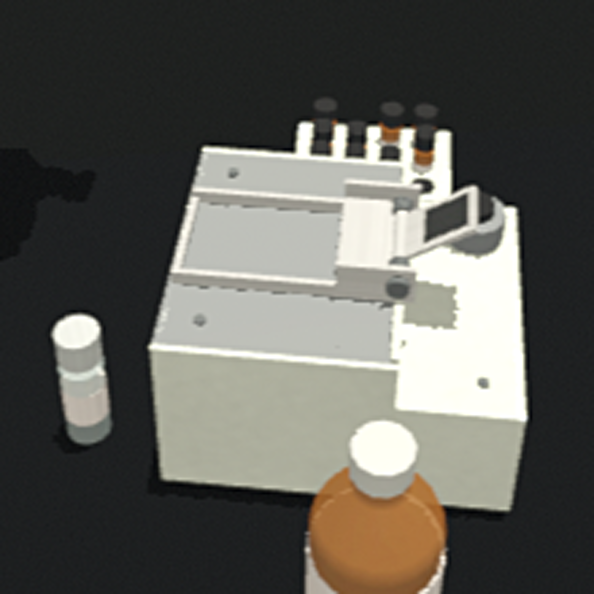

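View pics/top8.png

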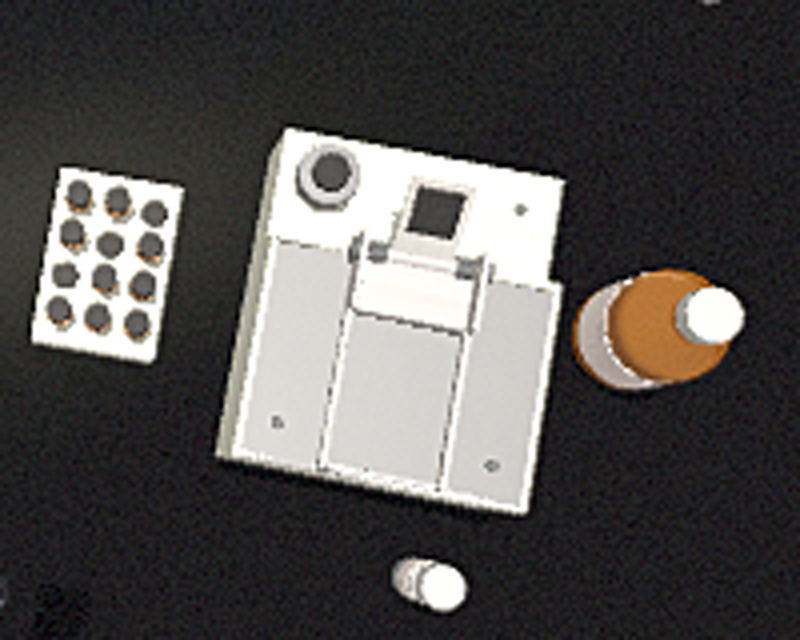

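The side view shows the flap shut (370,235) and an empty ledge (265,240). In the top view the rack, bottle and headspace vial are exactly where they were, and the arm is clear. Handing in.

```bash
python3 -c "
from rig import manip
print(manip.hand_in())"
```

```text
the job is handed in; nothing more can be done
None
```

The vial went into the waste box, the flap is shut, and I handed the job in at about 9 s of the 54 s allowed. One fingertip held the thumb lever down (about 3–8 N, flap open to about 1.1 rad, easing to roughly 0.85). The other pushed the vial along the ledge and under the flap. I then opened the fingers slightly, lifted off and moved away.

**Last checks:**
- Both camera views show the flap shut, the ledge empty, and the vial rack, solvent bottle and headspace vial where they started.
- The arm is clear and the contact force is about zero (noise).
- I could not see the vial inside the closed box. That it dropped is inferred: no trace of it showed in front of or under the open flap, or afterwards on the ledge or the bench.

**Disagreement:** the two cameras placed the box about 5 mm apart in y. I used a position between them, supported by where the side camera saw the gripper.

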